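# Load a label roll on the unwinder's braked spindle

## Robot

A 6-joint arm with a two-finger parallel gripper is mounted at the origin on the work surface; the furniture and walls round the work are solid. World frame = base frame: x ahead of the robot, y to its left, z up, the work surface at z = 0. Lengths are in m, angles in rad, forces in N, time in s.
With the tool pointing down it reaches from about 0.3 to 0.85 m from the base axis. Payload 4.2 kg.
Tool frame: the origin (TCP) lies midway between the tips of the shut fingers; the grasp point (between the pads) lies 19 mm behind it (arm.grip_point_offset is the z of the grasp point in the tool frame, in m); z points along the fingers, y is the direction in which the jaws open and shut (so a half turn about z gives the same grasp; the last joint's range is limited). The gripper opens to 91 mm and grips with 3 to 60 N. Pads are 32 mm wide; open, the fingers measure 118 mm over their backs; the gripper's body (76 mm by 178 mm) begins 60 mm behind the grasp point.
Start: joints at [1.2, 0.32, 1.565, -0, 1.257, -0.02], TCP at [0.198, 0.54, 0.214] pointing down, gripper open.
Joint ranges: [-3.11, 3.11], [-0.84, 2.01], [0.21, 2.61], [-1.34, 4.49], [0.05, 2.63], [-2.56, 2.56]. Speed limits (rad/s): [2.57, 2.57, 3.14, 3.14, 3.14, 3.14].

## Interface

Orientations are given as a 3x3 rotation matrix whose columns are the frame's x, y, z axes.
In Python, from plant import arm, imaging, job, spot_in, trace, spot_point gives the robot as it stands.
- The arm moves only by the shell command python3 -m creep 'ROWS' [OPENING]. ROWS is JSON, a list of rows, each an object of numbers: "tx", "ty", "tz": the shift along the world's x, y, z as a fraction of full scale; "wx", "wy", "wz": the turn, a rotation vector about the world's x, y, z as a fraction of full scale. A call has 1 to 12 rows; each row is the pose to reach, as a shift and turn from the pose commanded when the call began, turning the shorter way round; what a row does not reach only later rows make up. Full scale, the value 1, is 0.5 m for a shift and 180 degrees for a turn. A row lasts 1/12 s, in which the tool goes at most 41.7 mm and 7.16 degrees, less where a joint would pass 70% of its speed; a pose out of reach is approached as far as the arm can. A call with a number of a shift or a turn outside -1 to 1 is refused whole. A call with a gripper value outside its range is refused whole. OPENING is the closure, from 0 (fully open) to 1 (shut), set as the call begins (- or left out, the last holds). The fingers move at their own pace and stop on an object; the grip force is fixed at half the most. Time passes only in rows, so rows that repeat a pose let the fingers close. It gives the time, the measured TCP pose, the force and the opening at its end, in the units of the state.
- arm.sense(): the state, without advancing time (a new reading comes with each control period).
- imaging.camera(name): name is "scene" or "top" or "wrist"; returns a dict with "image" (480x640x3 uint8, blue, green, red), "intrinsics" (3x3 intrinsics, pixels), "k1" (the pictures are not rectified: a ray, as slopes to the right and down, at radius r is drawn at 1 + k1 r^2 times it, then the intrinsics apply), "extrinsics" (4x4, takes a point from camera to world coordinates); the wrist camera has in their place "T_tool_cam" (4x4, takes a point from camera to tool coordinates, whose origin is the TCP and whose axes are the flange's). Camera axes: x right, y up, looking along -z (the intrinsics and any distortion apply to the point x, -y, -z); pixel columns grow to the right and rows downward; lengths in m; the calibration is good to about 2 mm. A picture is of the moment at which its call begins: read the wrist's pose just before it. There is no depth.
- job.hand_in(): hands the job in, once; it reports no verdict.
Trained networks look in the newest picture that a camera, given by its name, has taken for a name from the list of things; names that differ only in an ending like _2 or _b are one class to them, and where a whole thing is asked for, a point or a joint stands for the part that bears it (a point fixed in the world has none). Each returns a list of dicts, best first, with "conf" (0 to 1); they miss things now and then, are a little off and sometimes report something else, mostly with a low value. They report only what shows in the picture. A call takes as long as a camera call.
- spot_in(camera, thing): "location" ([x, y, z] in m, in world coordinates, good to about 4 mm: the middle of the surface that is visible of it).
- trace(camera, thing): "region" (480x640 bool, what is visible of it).
- spot_point(camera, thing): "location" ([x, y, z] in m, in world coordinates, good to about 4 mm: a listed point, or the origin of a listed thing).
The state is a dict: "time": time; "joint_positions": joint angles; "qd": joint speeds; "tau": joint torques, N m; "ee_pos": TCP position; "tool_rot": TCP orientation; "wrist_force": force on the tool from outside, world axes, zero at the start; "wrist_torque": the same for the moment, N m; "gripper_width": opening from 0.0 (shut) to 1.0 (fully open).
Only numpy, scipy, OpenCV 4.12 (cv2) and the standard library are available. Lean on these libraries where they do the work, as an engineer would, in place of code of your own. Each camera call takes 0.05 s, during which the arm holds its last target.

## Task

Put the new roll of labels on the leaning spindle of the bench unwinder. Slide it down gently and turn it until the two dogs of the brake hub drop into the notches of its core, so that the roll sits fully home on the hub, then let go. Leave the other things on the bench standing where they are.

Things in the scene. Friction and masses are not known exactly. Their poses are not given: they have to be found in the camera images.
- label_roll: The new roll of labels: plain white paper roll 56 mm in diameter, 80 mm long, on a grey core tube that stands 6 mm out of the paper at both ends (92 mm overall, bore 26 mm); 0.15 to 0.31 kg. It starts upright on the bench on one end of its core. Origin: its centre, 46 mm from either end; z: along its axis. Grip it across the paper; on the spindle it may be let go, gripped and turned again
- roll_notch (a point): One of the notches of the core, at the roll's +x, in its end at z < 0 (16 mm from the axis). Both ends are alike: the part of the core that stands out of the paper (outside 34 mm) is cut by four notches, 9 mm wide and 6 mm deep, at the roll's +x, +y, -x and -y
- spindle: The fixed steel spindle, 24 mm in diameter, leaning 30 degrees from vertical. Origin: on its axis in the top face of the brake hub, where the core's end rests when the roll is home (the roll's centre is then 46 mm along z). z: along the spindle to its free tip; x: up the slope of the deck, opposite to the lean; y: level
- spindle_tip (a point): The free tip of the spindle, on its axis, 100 mm from its origin. The spindle is straight for 88 mm and tapers over the last 12 mm to a tip about 12 mm across; it stands 8 mm out of a roll that is home
- hub_face (a point): Centre of the brake hub, at the spindle's origin: a metal disc 45 mm in diameter with two square dogs opposite each other, 5 mm wide, 5 mm high, 13 to 21 mm from the axis. Their angle is not measured; the brake holds the hub against 0.6 N m. A roll whose notches miss the dogs rides on them 5 mm short of home; turned up to a quarter turn about the axis, either way, it drops
- unwinder: The bench unwinder, fixed: steel wedge 200 mm wide (along its y), deck 118 mm deep in plan, sloping 30 degrees, 18 mm high at the low edge (its -x side), 86 mm at the high edge. Origin: centre of its underside; z up. Spindle 45 mm to the +y side of the middle; 70 mm to the -y side a thinner guide post (17 mm across) parallel to the spindle, ending 6 mm below the top of a roll that is home
- spent_core: Bystander: the bare grey core tube of the finished roll, 34 mm in diameter, 92 mm high, standing on the bench. Origin: its centre
- pump_bottle: Bystander: a white pump bottle, 62 x 56 mm, 165 mm high. Origin: centre of its underside
- brown_tape: Bystander: a roll of brown packing tape lying flat, 114 mm across, 48 mm high. Origin: centre of its underside

How it is judged:
On the way, in this order (a step that is already met when the one before it is completed fails the run):
1. the roll is threaded on the spindle: coaxial with it and its lower end at least 25 mm below the tip (z of label_roll in the frame of spindle between 0.04 and 0.121 m and x of label_roll in the frame of spindle between -0.008 and 0.008 m and y of label_roll in the frame of spindle between -0.008 and 0.008 m and angle between the z axis of label_roll and the z axis of spindle, either way round below 0.12 rad).
2. the roll is home: the dogs are in the notches and the core sits on the hub (z of label_roll in the frame of spindle below 0.0485 m and angle between the z axis of label_roll and the z axis of spindle, either way round below 0.06 rad), for 0.2 s.
At the end, for the whole second after the job is handed in: the roll is on the spindle, coaxial within 4 mm and 0.06 rad, its core within 2.5 mm of the hub's face (on top of the dogs it would stand 5 mm off), released and at rest; spent core, pump bottle and brown tape are within 30 mm of where they stood (all of step 2 and z of label_roll in the frame of spindle above 0.043 m and x of label_roll in the frame of spindle between -0.004 and 0.004 m and y of label_roll in the frame of spindle between -0.004 and 0.004 m and linear speed of label_roll below 0.02 m/s and distance of each of spent_core, pump_bottle, brown_tape from where it was at the start of the episode below 0.03 m); the robot touches nothing.
It fails at once if the roll is forced or slammed: more than 60 N between the roll and the unwinder (contact force between label_roll and unwinder above 60 N).
It fails at once if a bystander is pushed away or knocked over (distance of any of spent_core, pump_bottle, brown_tape from where it was at the start of the episode above 0.03 m).
It also fails if it takes over 59 s, if anything falls off the work surface, if the arm or the gripper's body presses on something with over 40 N, if the wrist force passes 120 N, or if a joint passes its speed limit or range.

## Working session

There is one attempt and no reset: what is moved stays moved. The work goes in short steps, Python scripts to look and compute and a shell command to move; the robot and the scene stay as the last step left them, time stands still between calls to the robot, and variables do not carry over. Pictures are saved under pics/ and viewed, and the job is handed in when it is done.

```bash
ls; mkdir -p pics
cat > h.py <<'E'
import numpy as np,cv2
from plant import arm, imaging, job, spot_in, trace, spot_point
E
python3 - <<'E'
from h import *
s=arm.sense();print(s['time'],s['ee_pos'],arm.grip_point_offset,s['wrist_force'])
for c in ['scene','top']:
    d=imaging.camera(c);cv2.imwrite(f'pics/{c}0.png',d['image']);print(np.round(d['extrinsics'],3).tolist())
    for t in ['label_roll','spindle','spindle_tip','hub_face','unwinder','spent_core','pump_bottle','brown_tape','roll_notch']:
        print(c,t,[(np.round(r['location'],4).tolist(),round(r['conf'],2)) for r in spot_point(c,t)[:2]])
print(arm.sense()['time'])
E
```

```text
pics
0.0 [0.1974427  0.53952152 0.21314044] -0.0188 [-0.41961085  0.02405828  0.03496093]
[[0.897, 0.335, -0.289, 0.095], [-0.442, 0.672, -0.594, -0.512], [-0.005, 0.66, 0.751, 0.925], [0.0, 0.0, 0.0, 1.0]]
scene label_roll [([0.4313, 0.255, 0.0474], 0.59), ([0.264, 0.3484, 0.0046], 0.27)]
scene spindle [([0.4645, -0.0389, 0.0662], 0.74)]
scene spindle_tip [([0.4806, 0.0062, 0.1545], 0.73)]
scene hub_face [([0.4663, -0.0369, 0.0691], 0.74)]
scene unwinder [([0.4186, -0.0334, 0.0058], 0.92)]
scene spent_core [([0.4232, 0.0894, 0.0482], 0.85), ([0.4674, -0.0373, 0.07], 0.33)]
scene pump_bottle [([0.4987, 0.3701, -0.0], 0.76)]
scene brown_tape [([0.2644, 0.3476, 0.0025], 0.73), ([0.4996, 0.3709, 0.0014], 0.37)]
scene roll_notch [([0.4452, 0.2382, -0.0008], 0.61)]
[[-0.002, 0.991, -0.131, 0.245], [-1.0, -0.0, 0.017, 0.145], [0.017, 0.131, 0.991, 1.219], [0.0, 0.0, 0.0, 1.0]]
top label_roll [([0.4323, 0.2487, 0.0502], 0.91)]
top spindle [([0.462, -0.0427, 0.0696], 0.58)]
top spindle_tip [([0.478, 0.0087, 0.1562], 0.81)]
top hub_face [([0.4647, -0.0396, 0.0645], 0.64), ([0.4777, 0.0114, 0.1532], 0.43)]
top unwinder [([0.4181, -0.0394, -0.0004], 0.92), ([0.2602, 0.3485, -0.0055], 0.39)]
top spent_core [([0.4263, 0.0912, 0.045], 0.61)]
top pump_bottle [([0.499, 0.3653, 0.0008], 0.89)]
top brown_tape [([0.263, 0.3465, -0.0062], 0.8), ([0.499, 0.3691, 0.0005], 0.34)]
top roll_notch [([0.4487, 0.2436, -0.0016], 0.92)]
1.0
```

View pics/scene0.png

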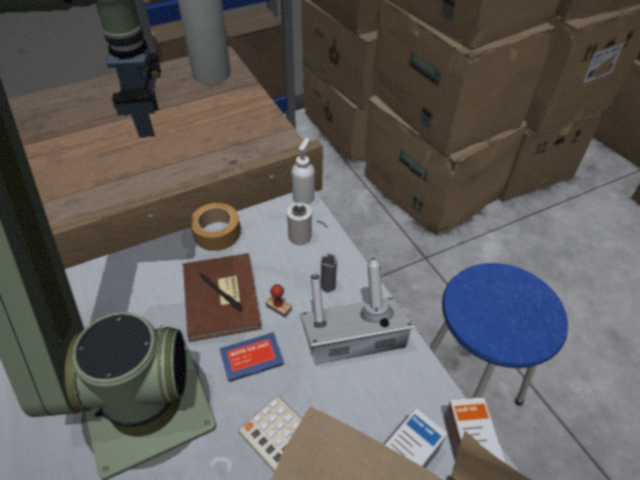

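View pics/top0.png

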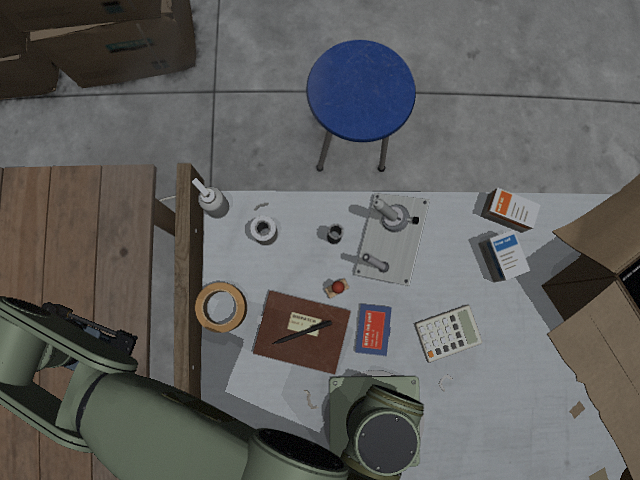

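```bash
cat >> h.py <<'E'
def proj(d,P,T=None):
    T=d['extrinsics'] if T is None else T
    P=np.atleast_2d(P);c=(P-T[:3,3])@T[:3,:3]
    u=np.stack([c[:,0]/-c[:,2],-c[:,1]/-c[:,2]],1);r2=(u**2).sum(1,keepdims=True)
    u=u*(1+d['k1']*r2);K=d['intrinsics'];return u@K[:2,:2].T+K[:2,2]
def Twrist(d,s):
    T=np.eye(4);T[:3,:3]=s['tool_rot'];T[:3,3]=s['ee_pos'];return T@d['T_tool_cam']
def shot(c):
    s=arm.sense();d=imaging.camera(c);d['T']=Twrist(d,s) if c=='wrist' else d['extrinsics'];return d
E
python3 - <<'E'
from h import *
s=arm.sense();print(np.round(s['tool_rot'],3))
o=[]
for c,(x,y) in dict(scene=(290,190),top=(230,180)).items():
    d=shot(c);im=d['image'];K=d['intrinsics'];print(c,K[0,0],d['k1'])
    x0=y0=0
    cr=im[y:y+175,x:x+220] if c=='top' else im[y+50:y+180,x:x+140]
    cv2.imwrite(f'pics/{c}_z.png',cv2.resize(cr,None,fx=3.5 if c=='top' else 4.5,fy=3.5 if c=='top' else 4.5,interpolation=2)[:600,:800])
d=shot('wrist');cv2.imwrite('pics/w0.png',d['image']);print(np.round(d['T_tool_cam'],3))
E
```

```text
[[-0.939  0.344  0.   ]
 [ 0.344  0.939  0.   ]
 [-0.     0.    -1.   ]]
scene 524.0277644018265 0.0030525305984125503
top 524.5660247454971 -0.14522425136689504
[[-0.     0.954  0.298  0.085]
 [ 1.     0.    -0.     0.   ]
 [-0.     0.298 -0.954 -0.17 ]
 [ 0.     0.     0.     1.   ]]
```

View pics/scene_z.png

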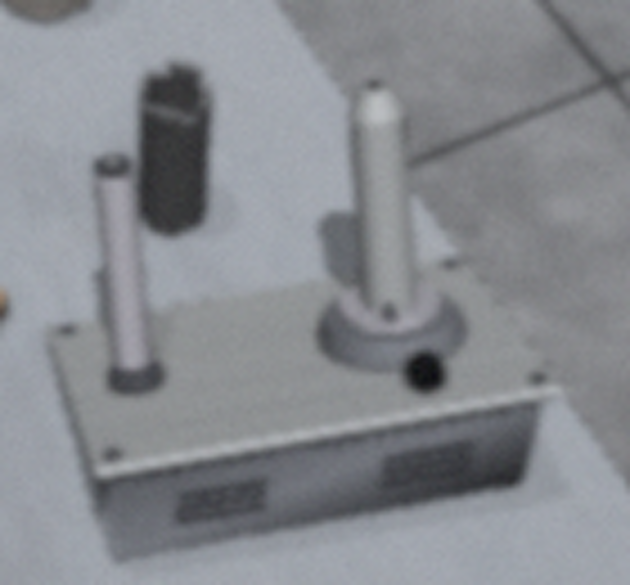

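View pics/top_z.png

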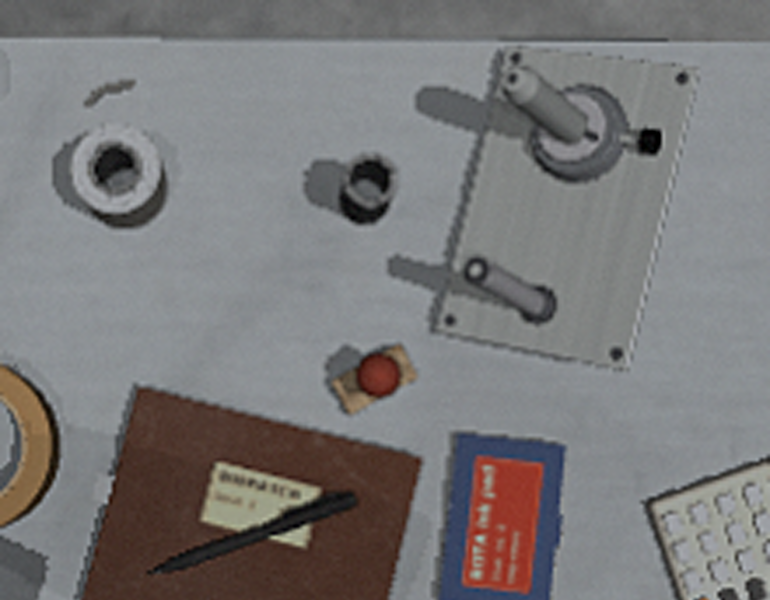

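View pics/w0.png

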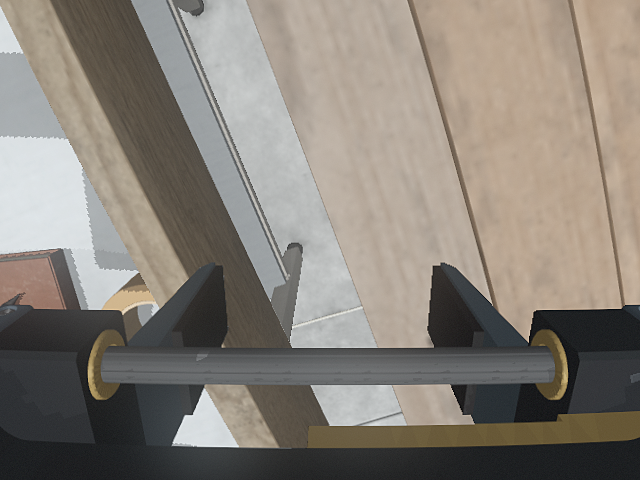

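```bash
python3 -m creep '[{"tz":0.15},{"tz":0.2},{"tx":0.47,"ty":-0.56,"tz":0.2,"wz":-0.444},{"tx":0.47,"ty":-0.56,"tz":0.2,"wz":-0.444},{"tx":0.47,"ty":-0.56,"tz":0.2,"wz":-0.444},{"tx":0.47,"ty":-0.56,"tz":0.2,"wz":-0.444},{"tx":0.47,"ty":-0.56,"tz":0.2,"wz":-0.444},{"tx":0.47,"ty":-0.56,"tz":0.2,"wz":-0.444},{"tx":0.47,"ty":-0.56,"tz":0.2,"wz":-0.444},{"tx":0.47,"ty":-0.56,"tz":0.2,"wz":-0.444},{"tx":0.47,"ty":-0.56,"tz":0.2,"wz":-0.444},{"tx":0.47,"ty":-0.56,"tz":0.2,"wz":-0.444}]' 0
python3 -m creep '[{"tx":0,"ty":0,"tz":0,"wz":-0.05},{"wz":-0.05},{"wz":-0.05}]'
python3 - <<'E'
from h import *
s=arm.sense();print(s['time'],s['ee_pos'],np.round(s['tool_rot'],3).tolist(),np.round(s['joint_positions'],2))
d=shot('wrist');cv2.imwrite('pics/w1.png',d['image'])
for t in ['label_roll','spindle','spindle_tip','hub_face','roll_notch','spent_core']:
        print(t,[(np.round(r['location'],4).tolist(),round(r['conf'],2)) for r in spot_point('wrist',t)[:2]])
E
```

```text
1.15 [0.1975822  0.54001285 0.2139777 ] [[-0.939, 0.344, 0.0], [0.344, 0.939, 0.0], [0.0, 0.0, -1.0]] [ 1.2   0.32  1.56  0.    1.26 -0.02]
label_roll []
spindle []
spindle_tip []
hub_face []
roll_notch []
spent_core []invalid input at $[0]: expected keys tx, ty, tz, wx, wy, wz
invalid input at $[0]: expected keys tx, ty, tz, wx, wy, wz
```

View pics/w1.png

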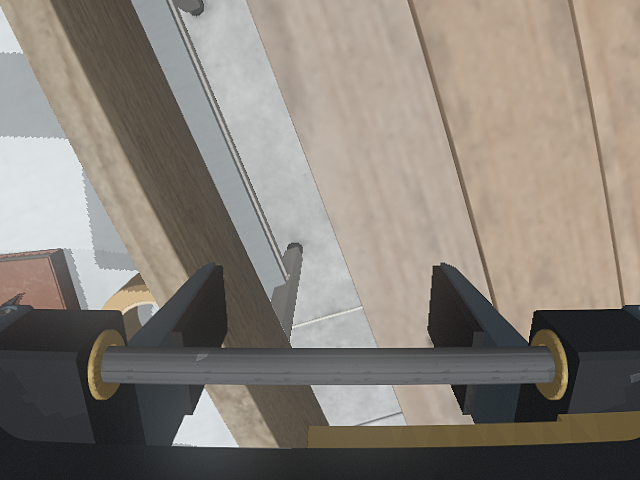

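```bash
python3 -m creep '[{"tx":0,"ty":0,"tz":0.15,"wx":0,"wy":0,"wz":0},{"tx":0,"ty":0,"tz":0.2,"wx":0,"wy":0,"wz":0},{"tx":0.47,"ty":-0.56,"tz":0.2,"wx":0,"wy":0,"wz":-0.444},{"tx":0.47,"ty":-0.56,"tz":0.2,"wx":0,"wy":0,"wz":-0.444},{"tx":0.47,"ty":-0.56,"tz":0.2,"wx":0,"wy":0,"wz":-0.444},{"tx":0.47,"ty":-0.56,"tz":0.2,"wx":0,"wy":0,"wz":-0.444},{"tx":0.47,"ty":-0.56,"tz":0.2,"wx":0,"wy":0,"wz":-0.444},{"tx":0.47,"ty":-0.56,"tz":0.2,"wx":0,"wy":0,"wz":-0.444},{"tx":0.47,"ty":-0.56,"tz":0.2,"wx":0,"wy":0,"wz":-0.444},{"tx":0.47,"ty":-0.56,"tz":0.2,"wx":0,"wy":0,"wz":-0.444},{"tx":0.47,"ty":-0.56,"tz":0.2,"wx":0,"wy":0,"wz":-0.444},{"tx":0.47,"ty":-0.56,"tz":0.2,"wx":0,"wy":0,"wz":-0.444}]' 0
python3 -m creep '[{"tx":0,"ty":0,"tz":0,"wx":0,"wy":0,"wz":-0.05},{"tx":0,"ty":0,"tz":0,"wx":0,"wy":0,"wz":-0.05},{"tx":0,"ty":0,"tz":0,"wx":0,"wy":0,"wz":-0.05}]'
python3 - <<'E'
from h import *
s=arm.sense();print(s['time'],s['ee_pos'],np.round(s['tool_rot'],3).tolist(),np.round(s['joint_positions'],2))
d=shot('wrist');cv2.imwrite('pics/w1b.png',d['image'])
for t in ['label_roll','spindle','spindle_tip','hub_face','roll_notch','spent_core']:
        print(t,[(np.round(r['location'],4).tolist(),round(r['conf'],2)) for r in spot_point('wrist',t)[:2]])
E
```

```text
time: 2.5
ee_pos: [0.436, 0.2557, 0.3143]
tool_rot: [[0.042, 0.999, 0.003], [0.999, -0.042, -0.002], [-0.002, 0.003, -1.0]]
wrist_force: [-0.6, 0.6, 0.2]
gripper_width: 1.0
time: 2.75
ee_pos: [0.4328, 0.2596, 0.314]
tool_rot: [[0.187, 0.982, 0.0], [0.982, -0.187, 0.0], [0.0, 0.0, -1.0]]
wrist_force: [0.6, -0.3, 0.8]
gripper_width: 1.002
2.75 [0.43278584 0.25964455 0.31397522] [[0.187, 0.982, 0.0], [0.982, -0.187, 0.0], [0.0, 0.0, -1.0]] [ 0.52  0.16  1.53 -0.    1.45  0.71]
label_roll [([0.4354, 0.2501, 0.0466], 0.67)]
spindle [([0.4652, -0.0367, 0.0683], 0.7)]
spindle_tip [([0.4187, -0.0367, 0.0018], 0.27)]
hub_face [([0.4643, -0.0377, 0.0673], 0.89)]
roll_notch [([0.4493, 0.2431, 0.0024], 0.89)]
spent_core [([0.4252, 0.0917, 0.046], 0.97), ([0.4647, -0.0357, 0.0699], 0.21)]
```

View pics/w1b.png

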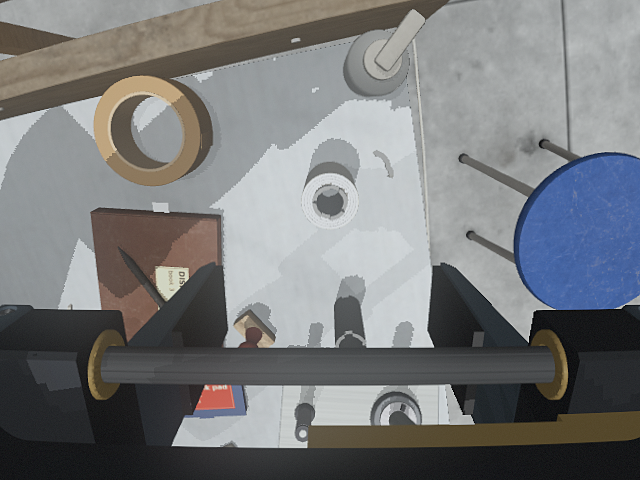

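```bash
cat >> h.py <<'E'
def circ(c,R,r,z,n=60):
    t=np.linspace(0,2*np.pi,n);return c+(R@np.stack([r*np.cos(t),r*np.sin(t),z+0*t])).T
def spR(psi): # psi heading of lean
    x=np.array([-np.cos(psi)*np.cos(np.pi/6),-np.sin(psi)*np.cos(np.pi/6),.5])
    z=np.array([np.cos(psi)*.5,np.sin(psi)*.5,np.cos(np.pi/6)])
    return np.stack([x,np.cross(z,x),z],1)
def model(ro,so,psi):
    R=spR(psi);I=np.eye(3);S=np.array(so);L=[]
    L+=[circ(np.r_[ro,0],I,.028,.086),circ(np.r_[ro,0],I,.017,.092),circ(np.r_[ro,0],I,.028,.006)]
    L+=[circ(S,R,.0225,0),circ(S,R,.012,.088),circ(S,R,.006,.1)]
    for a in (1,-1): L.append(np.array([S+R@[0,a*.012,0],S+R@[0,a*.012,.088]]))
    for a in (1,-1): L.append(np.array([S+R@[a*.012,0,0],S+R@[a*.012,0,.088]]))
    return L
def overlay(d,L,box,f,fn):
    x,y,w,h=box;im=cv2.resize(d['image'][y:y+h,x:x+w],None,fx=f,fy=f,interpolation=cv2.INTER_CUBIC)
    for l in L:
        p=(proj(d,l,d['T'])-[x-.5,y-.5])*f-.5
        cv2.polylines(im,[np.round(p*8).astype(int)],False,(0,0,255),1,cv2.LINE_AA,3)
    cv2.imwrite(fn,im);return im
E
python3 - <<'E'
from h import *
L=model((.4335,.2505),(.4645,-.0385,.067),np.radians(72.5))
s=arm.sense()
D={c:shot(c) for c in('top','scene','wrist')}
import pickle;pickle.dump((D,s),open('d1.pkl','wb'))
a=overlay(D['top'],L,(240,185,80,75),5,'pics/a.png');b=overlay(D['top'],L,(355,180,80,75),5,'pics/b.png')
c=overlay(D['scene'],L,(345,245,80,90),5,'pics/c.png');e=overlay(D['scene'],L,(270,190,60,60),6,'pics/e.png');
w=overlay(D['wrist'],L,(290,150,80,90),5,'pics/w.png')
v=overlay(D['wrist'],L,(355,380,80,60),5,'pics/w.png')
cv2.imwrite('pics/o1.png',np.hstack([a,b]));cv2.imwrite('pics/o2.png',np.hstack([c,w[:450]]))
cv2.imwrite('pics/o3.png',np.hstack([v[:300],e[:300]]))
E
```

```text
(no output)
```

View pics/o1.png

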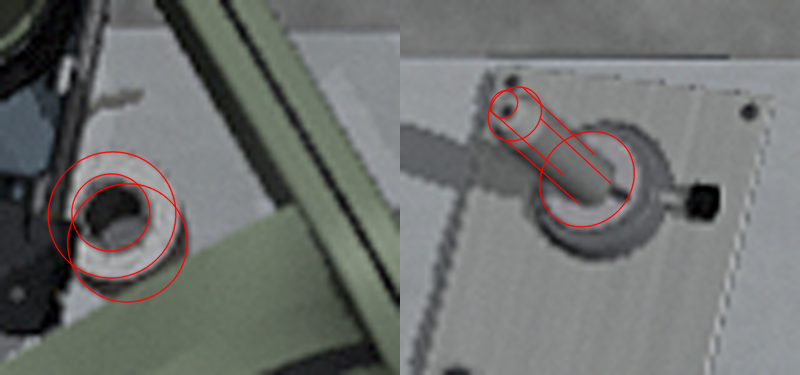

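View pics/o2.png

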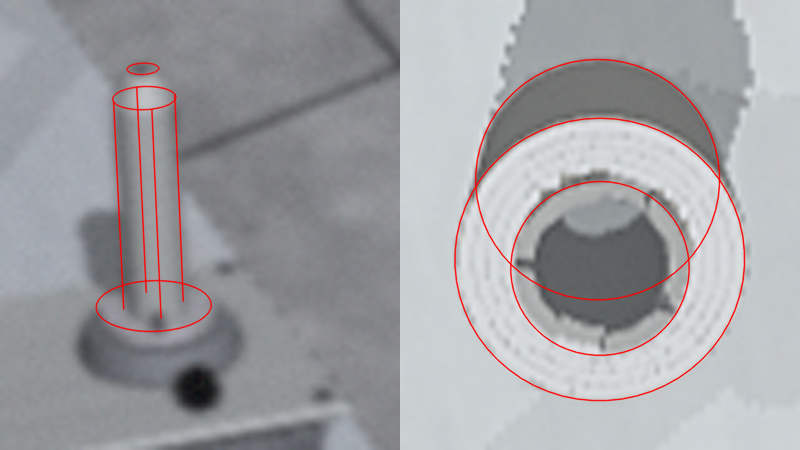

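View pics/o3.png

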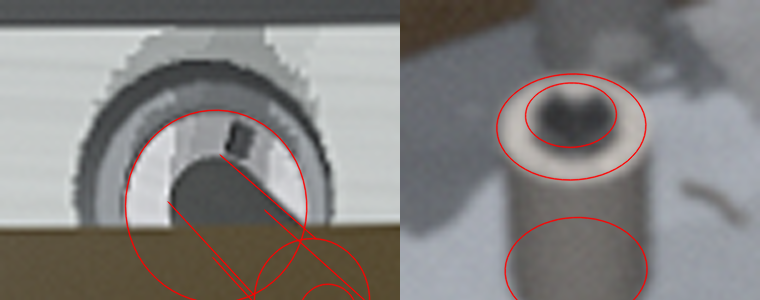

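```bash
python3 -m creep '[{"tx":0.126,"ty":-0.396,"tz":-0.13,"wx":-0.159,"wy":0.05,"wz":0},{"tx":0.126,"ty":-0.396,"tz":-0.13,"wx":-0.159,"wy":0.05,"wz":0},{"tx":0.126,"ty":-0.396,"tz":-0.13,"wx":-0.159,"wy":0.05,"wz":0},{"tx":0.126,"ty":-0.396,"tz":-0.13,"wx":-0.159,"wy":0.05,"wz":0},{"tx":0.126,"ty":-0.396,"tz":-0.13,"wx":-0.159,"wy":0.05,"wz":0},{"tx":0.126,"ty":-0.396,"tz":-0.13,"wx":-0.159,"wy":0.05,"wz":0},{"tx":0.126,"ty":-0.396,"tz":-0.13,"wx":-0.159,"wy":0.05,"wz":0},{"tx":0.126,"ty":-0.396,"tz":-0.13,"wx":-0.159,"wy":0.05,"wz":0},{"tx":0.126,"ty":-0.396,"tz":-0.13,"wx":-0.159,"wy":0.05,"wz":0},{"tx":0.126,"ty":-0.396,"tz":-0.13,"wx":-0.159,"wy":0.05,"wz":0}]'
python3 - <<'E'
from h import *
L=model((.4335,.2505),(.4645,-.0385,.067),np.radians(72.5))
s=arm.sense();print(s['time'],s['ee_pos'],np.round(s['joint_positions'],2),np.round(s['wrist_force'],1),np.round(s['tool_rot'],3))
d=shot('wrist')
import pickle;pickle.dump((d,s),open('d2.pkl','wb'))
overlay(d,L,(220,100,200,150),4,'pics/s1.png');cv2.imwrite('pics/s1r.png',d['image'])
for t in ['spindle','spindle_tip','hub_face']:
        print(t,[(np.round(r['location'],4).tolist(),round(r['conf'],2)) for r in spot_point('wrist',t)[:2]])
E
```

```text
time: 4.08
ee_pos: [0.4957, 0.0631, 0.2501]
tool_rot: [[0.146, 0.978, -0.147], [0.857, -0.2, -0.476], [-0.495, -0.057, -0.867]]
wrist_force: [0.9, 0.0, 0.1]
gripper_width: 1.002
4.0833 [0.49566387 0.06310063 0.25009271] [ 0.37  0.35  1.55 -0.4   1.59  0.62] [0.9 0.  0.1] [[ 0.146  0.978 -0.147]
 [ 0.857 -0.2   -0.476]
 [-0.495 -0.057 -0.867]]
spindle [([0.4624, -0.0356, 0.0713], 0.63)]
spindle_tip [([0.4797, 0.0106, 0.1569], 0.67)]
hub_face [([0.4651, -0.0406, 0.0709], 0.89)]
```

View pics/s1.png

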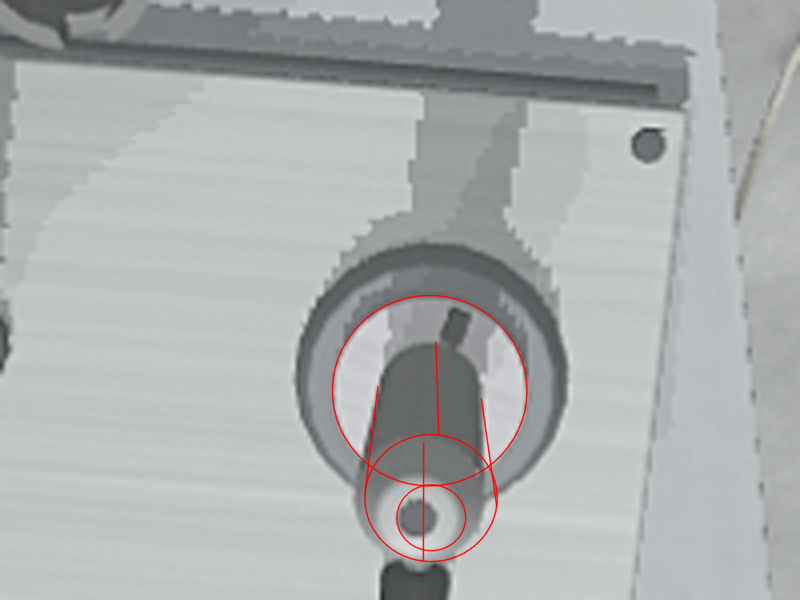

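View pics/s1r.png

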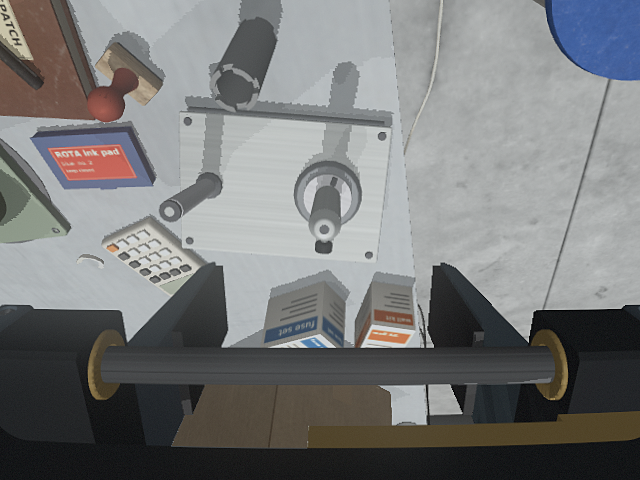

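```bash
cat >> h.py <<'E'
from scipy.optimize import least_squares
def ray(d,px):
    K=d['intrinsics'];u=np.linalg.solve(K[:2,:2],np.array(px,float)-K[:2,2]);v=u.copy()
    for _ in range(20): v=u/(1+d['k1']*(v@v))
    T=d['T'];return T[:3,3],T[:3,:3]@np.array([v[0],-v[1],-1])
def onplane(d,px,p,n):
    o,r=ray(d,px);return o+r*((p-o)@n)/(r@n)
E
python3 - <<'E'
from h import *
import pickle
d,s=pickle.load(open('d2.pkl','rb'))
def f(p):
    S=np.array([p[0],p[1],.067]);R=spR(p[2])
    P=lambda *v:(proj(d,S+R@np.array(v),d['T'])[0]-[220,100])*4+1.5
    c=P(0,0,0);t=P(0,0,.1)
    e=(proj(d,circ(S,R,.0225,0),d['T'])-[220,100])*4+1.5
    g=(proj(d,circ(S,R,.012,.088),d['T'])-[220,100])*4+1.5
    return [t[0]-417,t[1]-517,e[:,0].min()-333,e[:,0].max()-527,e[:,1].min()-296,g[:,0].min()-357,g[:,0].max()-488]
r=least_squares(f,[.4645,-.0385,1.26]);print(r.x,np.degrees(r.x[2]),np.round(r.fun,1))
S=np.array([r.x[0],r.x[1],.067]);R=spR(r.x[2])
q=onplane(d,[220+457/4,100+327/4],S+R[:,2]*.005,R[:,2])-S;v=R.T@q;print('dog',v,np.degrees(np.arctan2(v[1],v[0])))
overlay(d,model((.4335,.2505),S,r.x[2]),(220,100,200,150),4,'pics/s2.png')
D,_=pickle.load(open('d1.pkl','rb'));w=D['wrist']['image'][180:225,305:355]
cv2.imwrite('pics/core.png',cv2.resize(w,None,fx=12,fy=12,interpolation=2))
E
```

```text
[ 0.46466972 -0.03877308  1.30983615] 75.04808316912184 [ 2.4  0.3 -0.   0.5 -0.2 -2.1 -0.8]
dog [-0.01636622  0.00521439  0.005     ] 162.32776370769898
```

View pics/core.png

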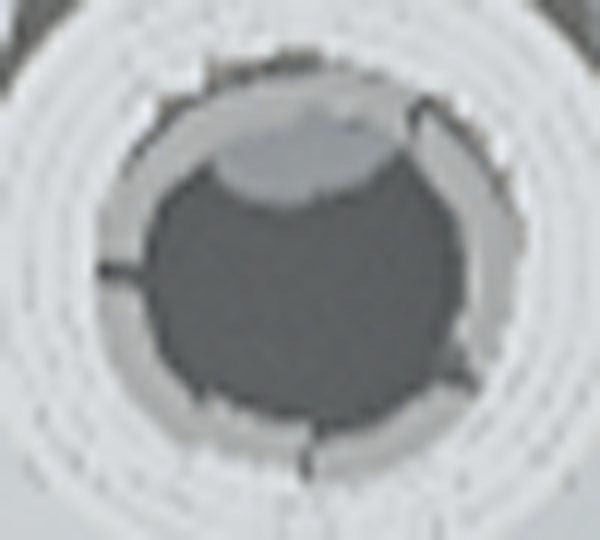

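View pics/s2.png

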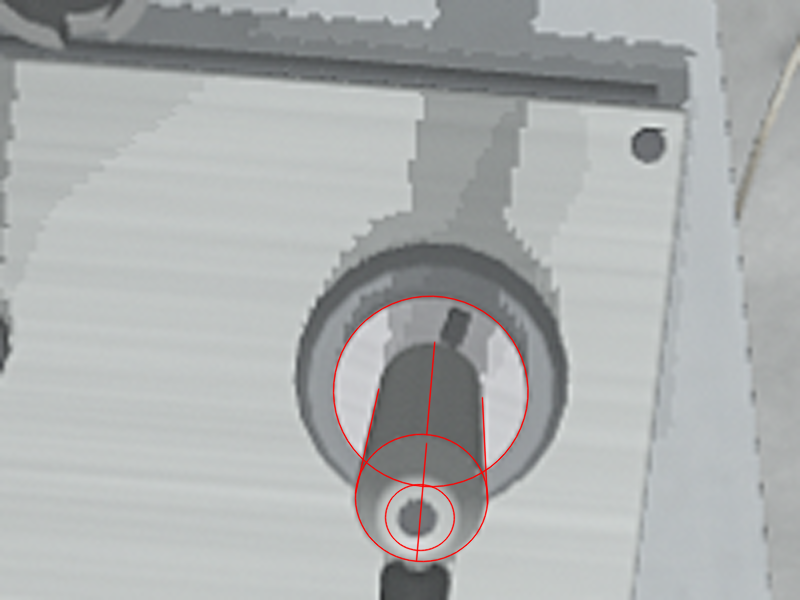

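Run:
```python
from h import *
import pickle
D,s=pickle.load(open('d1.pkl','rb'));d=D['wrist'];C=np.array([.4335,.2505,.092]);n=np.array([0,0,1.])
for p in [(415,120),(465,370),(310,450),(105,270)]:
    v=onplane(d,[305+p[0]/12-.46,180+p[1]/12-.46],C,n)-C;print(np.round(v*1e3,1),np.degrees(np.arctan2(v[1],v[0]))%90)
im=cv2.resize(d['image'][180:225,305:355],None,fx=12,fy=12,interpolation=2);im=np.hstack([im,im.copy()])
for th,o in ((-24,0),):
  for k in range(4):
    a=np.radians(th+90*k);c,s_=np.cos(a),np.sin(a);B=np.array([[c,-s_],[s_,c]])
    for z,col in((.092,(0,0,255)),(.086,(255,0,0))):
      pts=[]
      for r,t in ((.0131,-.0045),(.0165,-.0045),(.0165,.0045),(.0131,.0045)):
        x=np.sqrt(r*r-t*t) if 1 else r
        pts.append(np.r_[C[:2]+B@[x,t],z])
      p=(proj(d,np.array(pts),d['T'])-[305-.5,180-.5])*12-.5
      cv2.polylines(im,[np.round(p).astype(int)],True,col,1)
cv2.imwrite('pics/core2.png',cv2.resize(im,None,fx=.66,fy=.66))
```

```text
[11.4 11.5 -0. ] 45.285781768299564
[11.7 -9.2 -0. ] 51.880197281595
[ -1.7 -13.4  -0. ] 82.97062867726888
[-14.9   4.2  -0. ] 74.34974801170515
```

View pics/core2.png

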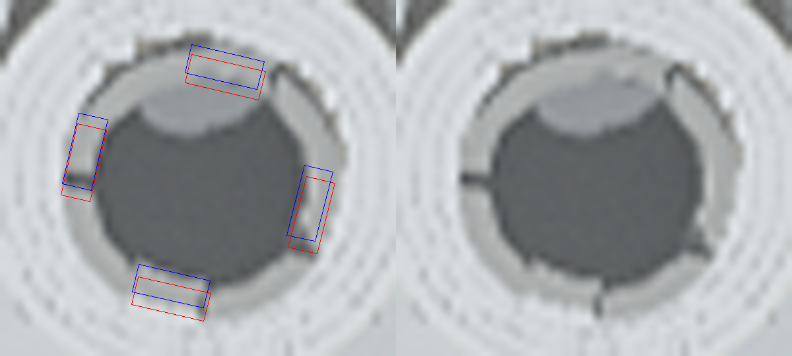

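```bash
python3 -m creep '[{"tx":-0.125,"ty":0.378,"tz":0,"wx":0.159,"wy":-0.05,"wz":0},{"tx":-0.125,"ty":0.378,"tz":0,"wx":0.159,"wy":-0.05,"wz":0},{"tx":-0.125,"ty":0.378,"tz":0,"wx":0.159,"wy":-0.05,"wz":0},{"tx":-0.125,"ty":0.378,"tz":-0.1,"wx":0.159,"wy":-0.05,"wz":0},{"tx":-0.125,"ty":0.378,"tz":-0.2,"wx":0.159,"wy":-0.05,"wz":0},{"tx":-0.125,"ty":0.378,"tz":-0.2,"wx":0.159,"wy":-0.05,"wz":0},{"tx":-0.125,"ty":0.378,"tz":-0.2,"wx":0.159,"wy":-0.05,"wz":0},{"tx":-0.125,"ty":0.378,"tz":-0.2,"wx":0.159,"wy":-0.05,"wz":0},{"tx":-0.125,"ty":0.378,"tz":-0.2,"wx":0.159,"wy":-0.05,"wz":0},{"tx":-0.125,"ty":0.378,"tz":-0.2,"wx":0.159,"wy":-0.05,"wz":0}]'
python3 - <<'E'
from h import *
d=shot('wrist');cv2.imwrite('pics/g1.png',d['image']);s=arm.sense();print(s['ee_pos'],s['tool_rot'])
overlay(d,model((.4335,.251),(.46467,-.03877,.067),1.31),(220,160,200,150),4,'pics/g1.png')
E
```

```text
time: 5.12
ee_pos: [0.4349, 0.2513, 0.1509]
tool_rot: [[0.186, 0.983, 0.004], [0.983, -0.186, 0.001], [0.002, 0.003, -1.0]]
wrist_force: [0.9, 0.3, -0.4]
gripper_width: 1.0
[0.43483019 0.251248   0.15094198] [[ 0.18648289  0.98245096  0.00377501]
 [ 0.98245547 -0.18649007  0.00164525]
 [ 0.00232038  0.00340197 -0.99999152]]
```

View pics/g1.png

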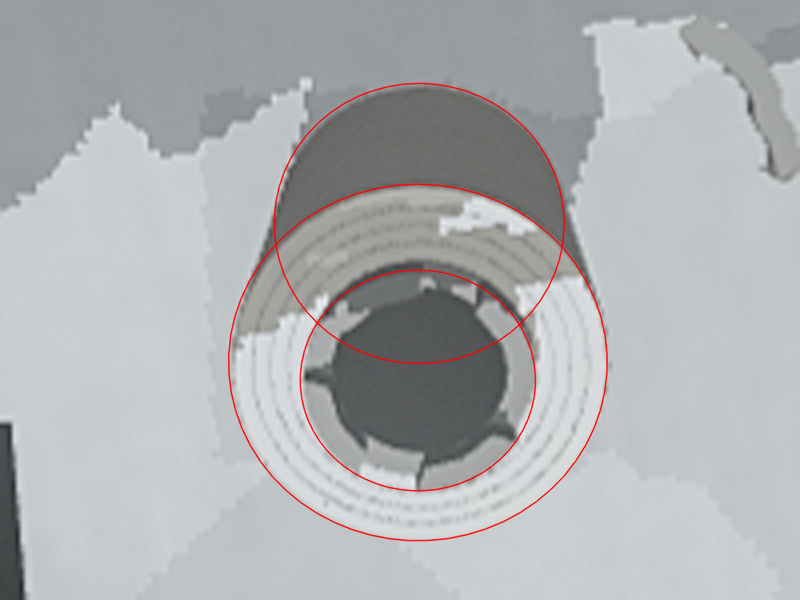

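```bash
python3 -m creep '[{"tx":0,"ty":0,"tz":-0.05,"wx":0,"wy":0,"wz":0},{"tx":0,"ty":0,"tz":-0.1,"wx":0,"wy":0,"wz":0},{"tx":0,"ty":0,"tz":-0.15,"wx":0,"wy":0,"wz":0},{"tx":0,"ty":0,"tz":-0.19,"wx":0,"wy":0,"wz":0},{"tx":0,"ty":0,"tz":-0.204,"wx":0,"wy":0,"wz":0},{"tx":0,"ty":0,"tz":-0.204,"wx":0,"wy":0,"wz":0},{"tx":0,"ty":0,"tz":-0.204,"wx":0,"wy":0,"wz":0},{"tx":0,"ty":0,"tz":-0.204,"wx":0,"wy":0,"wz":0}]' 
python3 -m creep '[{"tx":0,"ty":0,"tz":0,"wx":0,"wy":0,"wz":0},{"tx":0,"ty":0,"tz":0,"wx":0,"wy":0,"wz":0},{"tx":0,"ty":0,"tz":0,"wx":0,"wy":0,"wz":0},{"tx":0,"ty":0,"tz":0,"wx":0,"wy":0,"wz":0},{"tx":0,"ty":0,"tz":0,"wx":0,"wy":0,"wz":0},{"tx":0,"ty":0,"tz":0,"wx":0,"wy":0,"wz":0},{"tx":0,"ty":0,"tz":0,"wx":0,"wy":0,"wz":0},{"tx":0,"ty":0,"tz":0,"wx":0,"wy":0,"wz":0}]' 1
python3 - <<'E'
from h import *
s=arm.sense();print(s['ee_pos'],s['gripper_width'],s['wrist_force'])
d=shot('wrist');cv2.imwrite('pics/g2.png',d['image'])
E
```

```text
time: 5.83
ee_pos: [0.4346, 0.2516, 0.0486]
tool_rot: [[0.186, 0.982, 0.003], [0.982, -0.186, 0.002], [0.002, 0.003, -1.0]]
wrist_force: [0.2, 0.1, 0.1]
gripper_width: 1.001
time: 6.5
ee_pos: [0.4332, 0.2511, 0.0471]
tool_rot: [[0.186, 0.983, 0.0], [0.983, -0.186, 0.0], [0.0, 0.0, -1.0]]
wrist_force: [0.5, -0.1, 1.4]
gripper_width: 0.62
[0.43321053 0.25105581 0.04711552] 0.619950291718303 [ 0.47470283 -0.14897604  1.43903127]
```

View pics/g2.png

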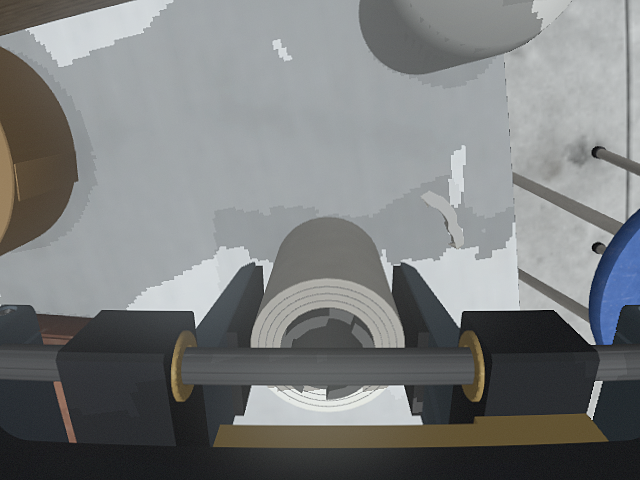

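```bash
python3 - <<'E'
import numpy as np
from scipy.spatial.transform import Rotation as R
p=np.radians(75.05)
t=R.from_rotvec(np.radians(30)*np.array([-np.sin(p),np.cos(p),0]))*R.from_euler('z',-7,degrees=True)
print(t.as_rotvec()/np.pi)
E
python3 -m creep '[{"tx":0,"ty":0,"tz":0.02,"wx":0,"wy":0,"wz":0},{"tx":0,"ty":0,"tz":0.08,"wx":0,"wy":0,"wz":0},{"tx":0,"ty":0,"tz":0.15,"wx":0,"wy":0,"wz":0},{"tx":0,"ty":0,"tz":0.22,"wx":0,"wy":0,"wz":0},{"tx":0,"ty":0,"tz":0.28,"wx":0,"wy":0,"wz":0},{"tx":0,"ty":0,"tz":0.321,"wx":0,"wy":0,"wz":0},{"tx":0,"ty":0,"tz":0.321,"wx":0,"wy":0,"wz":0}]'
```

```text
[-0.16344948  0.03310566 -0.0379959 ]
time: 7.13
ee_pos: [0.4353, 0.2523, 0.2125]
tool_rot: [[0.186, 0.983, 0.009], [0.983, -0.186, 0.005], [0.006, 0.008, -1.0]]
wrist_force: [1.0, 0.2, -2.0]
gripper_width: 0.615
```

```bash
python3 -m creep '[{"tx":0.02,"ty":-0.07,"tz":0,"wx":-0.163,"wy":0.033,"wz":-0.038},{"tx":0.035,"ty":-0.14,"tz":0,"wx":-0.163,"wy":0.033,"wz":-0.038},{"tx":0.052,"ty":-0.21,"tz":0,"wx":-0.163,"wy":0.033,"wz":-0.038},{"tx":0.07,"ty":-0.28,"tz":0,"wx":-0.163,"wy":0.033,"wz":-0.038},{"tx":0.087,"ty":-0.35,"tz":0,"wx":-0.163,"wy":0.033,"wz":-0.038},{"tx":0.1,"ty":-0.4,"tz":0,"wx":-0.163,"wy":0.033,"wz":-0.038},{"tx":0.104,"ty":-0.423,"tz":0,"wx":-0.163,"wy":0.033,"wz":-0.038},{"tx":0.104,"ty":-0.423,"tz":0,"wx":-0.163,"wy":0.033,"wz":-0.038},{"tx":0.104,"ty":-0.423,"tz":0,"wx":-0.163,"wy":0.033,"wz":-0.038},{"tx":0.104,"ty":-0.423,"tz":0,"wx":-0.163,"wy":0.033,"wz":-0.038},{"tx":0.104,"ty":-0.423,"tz":0,"wx":-0.163,"wy":0.033,"wz":-0.038},{"tx":0.104,"ty":-0.423,"tz":0,"wx":-0.163,"wy":0.033,"wz":-0.038}]'
cat >> h.py <<'E'
S0=np.array([.46467,-.03877,.067]);PSI=np.radians(75.05);RS=spR(PSI)
def st():
    s=arm.sense();R=s['tool_rot'];v=RS.T@(np.array(s['ee_pos'])-S0)
    print('t',round(s['time'],2),'tcp in spindle mm',np.round(v*1e3,1),'tilt deg',np.round(RS.T@R[:,2]*57.3,2),'yaw',round(np.degrees(np.arctan2(*(RS.T@R[:,1])[1::-1])),1),
     'F',np.round(RS.T@s['wrist_force'],1),'w',round(s['gripper_width'],3),'q',np.round(s['joint_positions'],2));return s
E
python3 - <<'E'
from h import *
st()
d=shot('wrist');cv2.imwrite('pics/t1.png',d['image'])
d=shot('top');overlay(d,model((.43,.25),S0,PSI),(335,170,110,90),7,'pics/t2.png')
d=shot('scene');overlay(d,model((.43,.25),S0,PSI),(320,190,110,120),5,'pics/t3.png')
E
```

```text
time: 8.13
ee_pos: [0.485, 0.0404, 0.2075]
tool_rot: [[0.269, 0.955, -0.128], [0.825, -0.297, -0.482], [-0.498, 0.024, -0.867]]
wrist_force: [-0.3, 0.5, -2.7]
gripper_width: 0.619
t 8.13 tcp in spindle mm [ -0.5  -0.8 162.5] tilt deg [-1.20e-01  5.00e-02 -5.73e+01] yaw 87.3 F [-1.7 -0.4 -2.2] w 0.619 q [ 0.35  0.34  1.67 -0.43  1.46  0.77]
```

View pics/t1.png

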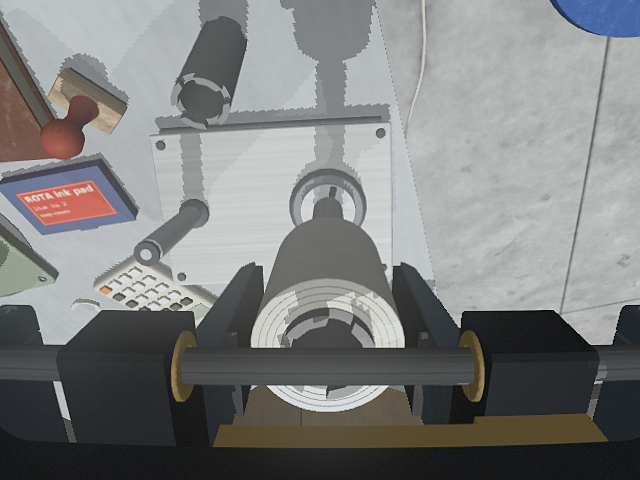

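View pics/t3.png

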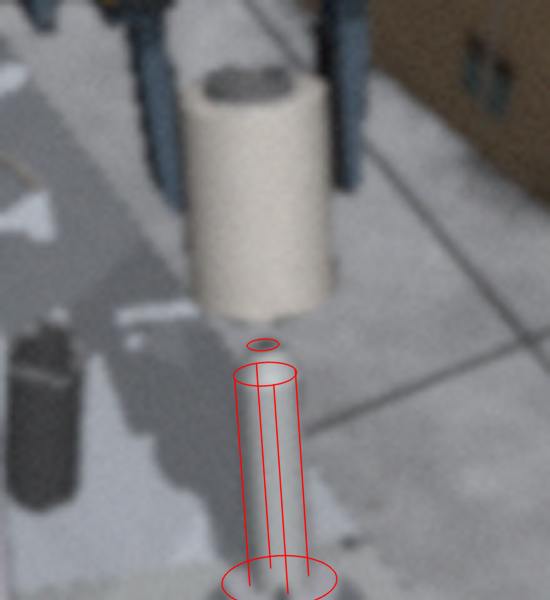

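Run:
```python
from h import *
s=st();d=shot('wrist');R=np.array(s['tool_rot']);B=np.stack([R[:,0],-R[:,1],-R[:,2]],1);E=np.array(s['ee_pos'])
b=B[:,2]*-.047
L=[circ(E+b,B,.028,.006),circ(E+b,B,.028,.086),circ(E+b,B,.017,.092)]+model((.43,.25),S0,PSI)[3:]
overlay(d,L,(230,150,200,150),4,'pics/t4.png')
```

```text
t 8.28 tcp in spindle mm [ -0.2  -0.6 162.4] tilt deg [-1.00e-01  4.00e-02 -5.73e+01] yaw 87.3 F [-1.2 -0.3 -3. ] w 0.619 q [ 0.34  0.34  1.67 -0.43  1.46  0.77]
```

View pics/t4.png

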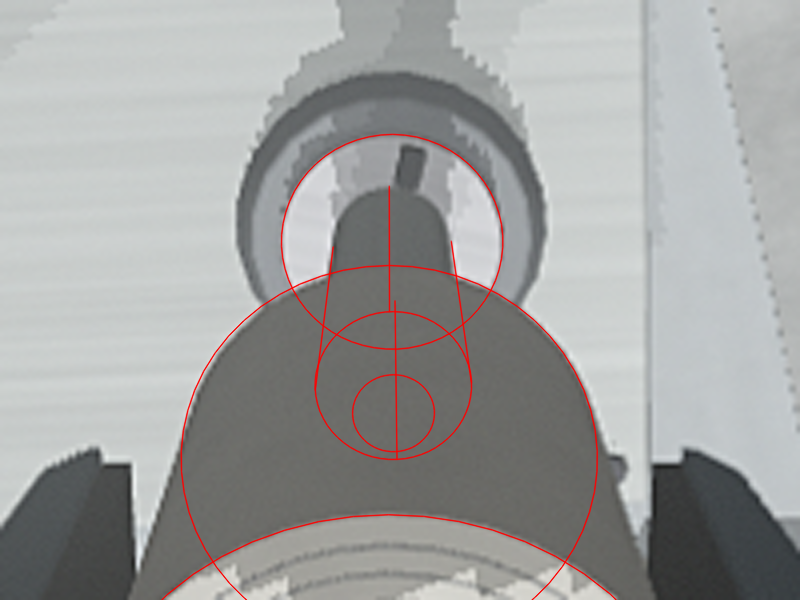

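```bash
python3 -m creep '[{"tx":0,"ty":-0.009,"tz":-0.016,"wx":0,"wy":0,"wz":0},{"tx":-0.002,"ty":-0.018,"tz":-0.032,"wx":0,"wy":0,"wz":0},{"tx":-0.0047,"ty":-0.0245,"tz":-0.043,"wx":0,"wy":0,"wz":0},{"tx":-0.0065,"ty":-0.030,"tz":-0.0535,"wx":0,"wy":0,"wz":0},{"tx":-0.0083,"ty":-0.036,"tz":-0.064,"wx":0,"wy":0,"wz":0},{"tx":-0.0083,"ty":-0.036,"tz":-0.064,"wx":0,"wy":0,"wz":0},{"tx":-0.0083,"ty":-0.036,"tz":-0.064,"wx":0,"wy":0,"wz":0}]'
python3 -c "
from h import *
st()"
```

```text
time: 8.92
ee_pos: [0.4807, 0.0212, 0.1752]
tool_rot: [[0.27, 0.954, -0.129], [0.824, -0.298, -0.482], [-0.499, 0.024, -0.867]]
wrist_force: [0.6, 0.6, -1.8]
gripper_width: 0.617
t 8.92 tcp in spindle mm [  0.3   0.  124.7] tilt deg [-6.00e-02 -4.00e-02 -5.73e+01] yaw 87.2 F [-1.5  0.4 -1.2] w 0.617 q [ 0.32  0.36  1.74 -0.44  1.38  0.78]
```

```bash
python3 -m creep '[{"tx":-0.0021,"ty":-0.0078,"tz":-0.0139,"wx":0,"wy":0,"wz":0},{"tx":-0.0042,"ty":-0.0155,"tz":-0.0277,"wx":0,"wy":0,"wz":0},{"tx":-0.0062,"ty":-0.0232,"tz":-0.0416,"wx":0,"wy":0,"wz":0},{"tx":-0.0083,"ty":-0.031,"tz":-0.0555,"wx":0,"wy":0,"wz":0},{"tx":-0.0083,"ty":-0.031,"tz":-0.0555,"wx":0,"wy":0,"wz":0}]'
python3 -c "
from h import *
st()"
```

```text
time: 9.33
ee_pos: [0.4758, 0.005, 0.1462]
tool_rot: [[0.269, 0.954, -0.131], [0.823, -0.298, -0.483], [-0.5, 0.022, -0.866]]
wrist_force: [-1.2, 0.9, -2.4]
gripper_width: 0.617
t 9.33 tcp in spindle mm [ 0.5 -0.6 91.2] tilt deg [ 1.00e-02 -1.20e-01 -5.73e+01] yaw 87.3 F [-1.7 -1.4 -1.8] w 0.617 q [ 0.29  0.37  1.8  -0.46  1.3   0.8 ]
```

```bash
python3 -m creep '[{"tx":-0.0021,"ty":-0.0078,"tz":-0.0139,"wx":0,"wy":0,"wz":0},{"tx":-0.0042,"ty":-0.0155,"tz":-0.0277,"wx":0,"wy":0,"wz":0},{"tx":-0.0062,"ty":-0.0232,"tz":-0.0416,"wx":0,"wy":0,"wz":0},{"tx":-0.0083,"ty":-0.031,"tz":-0.0555,"wx":0,"wy":0,"wz":0},{"tx":-0.0083,"ty":-0.031,"tz":-0.0555,"wx":0,"wy":0,"wz":0}]'
python3 - <<'E'
from h import *
st()
d=shot('wrist');cv2.imwrite('pics/h1.png',cv2.resize(d['image'][120:340,200:460],None,fx=3,fy=3,interpolation=2)[:600,:800])
E
```

```text
time: 9.75
ee_pos: [0.4717, -0.0104, 0.1186]
tool_rot: [[0.269, 0.954, -0.131], [0.823, -0.298, -0.483], [-0.499, 0.022, -0.866]]
wrist_force: [-0.0, 0.3, -2.4]
gripper_width: 0.621
t 9.75 tcp in spindle mm [ 0.5 -0.5 59.3] tilt deg [ -0.    -0.11 -57.3 ] yaw 87.3 F [-1.5 -0.1 -2. ] w 0.621 q [ 0.26  0.39  1.85 -0.48  1.23  0.81]
```

View pics/h1.png

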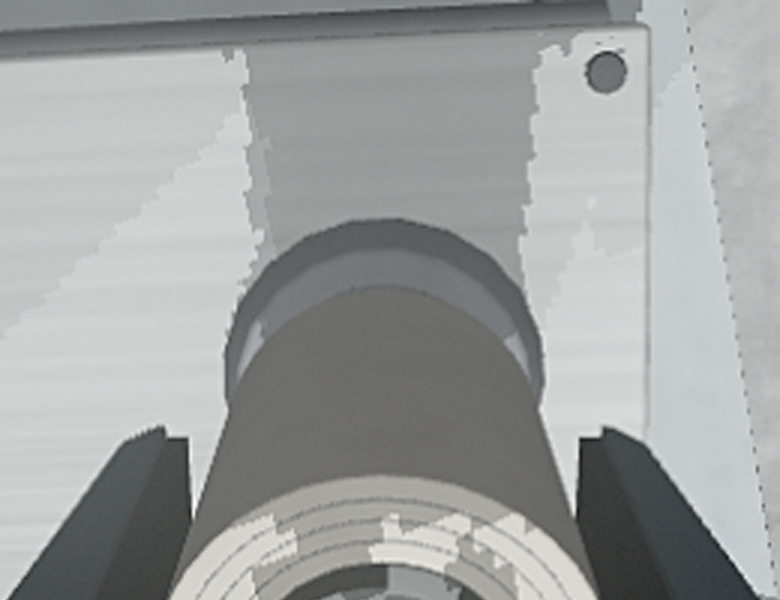

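```bash
python3 -m creep '[{"tx":-0.0005,"ty":-0.0019,"tz":-0.0035,"wx":0,"wy":0,"wz":0},{"tx":-0.001,"ty":-0.0039,"tz":-0.0069,"wx":0,"wy":0,"wz":0},{"tx":-0.0015,"ty":-0.0058,"tz":-0.0104,"wx":0,"wy":0,"wz":0},{"tx":-0.0015,"ty":-0.0058,"tz":-0.0104,"wx":0,"wy":0,"wz":0}]' | grep force
python3 -c "
from h import *
st()"
python3 -m creep '[{"tx":-0.0003,"ty":-0.001,"tz":-0.0017,"wx":0,"wy":0,"wz":0},{"tx":-0.0005,"ty":-0.0019,"tz":-0.0035,"wx":0,"wy":0,"wz":0},{"tx":-0.0005,"ty":-0.0019,"tz":-0.0035,"wx":0,"wy":0,"wz":0}]' | grep force
python3 -c "
from h import *
st()"
```

```text
wrist_force: [-1.4, -0.3, -2.1]
t 10.13 tcp in spindle mm [ 0.2  0.3 54.9] tilt deg [-9.00e-02  3.00e-02 -5.73e+01] yaw 87.2 F [-0.5 -1.3 -2.2] w 0.623 q [ 0.26  0.39  1.85 -0.48  1.21  0.81]
wrist_force: [0.0, 0.2, -1.0]
t 10.38 tcp in spindle mm [ 0.2  0.3 53. ] tilt deg [-9.00e-02  3.00e-02 -5.73e+01] yaw 87.2 F [-0.6 -0.  -0.7] w 0.617 q [ 0.26  0.4   1.86 -0.48  1.21  0.82]
```

Continue in 1 mm steps.

```bash
python3 -m creep '[{"tx":-0.0003,"ty":-0.001,"tz":-0.0017,"wx":0,"wy":0,"wz":0},{"tx":-0.0005,"ty":-0.0019,"tz":-0.0035,"wx":0,"wy":0,"wz":0},{"tx":-0.0005,"ty":-0.0019,"tz":-0.0035,"wx":0,"wy":0,"wz":0}]' | grep force
python3 -c "
from h import *
st()"
python3 -m creep '[{"tx":-0.0003,"ty":-0.001,"tz":-0.0017,"wx":0,"wy":0,"wz":0},{"tx":-0.0003,"ty":-0.001,"tz":-0.0017,"wx":0,"wy":0,"wz":0}]' | grep force
python3 -c "
from h import *
st()"
```

```text
wrist_force: [0.3, 0.7, -2.8]
t 10.63 tcp in spindle mm [ 0.1  0.3 50.9] tilt deg [-9.00e-02  2.00e-02 -5.73e+01] yaw 87.2 F [-2.1  0.1 -2. ] w 0.618 q [ 0.26  0.4   1.86 -0.48  1.2   0.82]
wrist_force: [-0.5, -0.3, -2.3]
t 10.8 tcp in spindle mm [ 0.2  0.2 49.9] tilt deg [-8.00e-02  1.00e-02 -5.73e+01] yaw 87.2 F [-0.8 -0.4 -2.2] w 0.618 q [ 0.26  0.4   1.86 -0.48  1.2   0.82]
```

```bash
python3 -m creep '[{"tx":-0.0003,"ty":-0.001,"tz":-0.0017,"wx":0,"wy":0,"wz":0},{"tx":-0.0003,"ty":-0.001,"tz":-0.0017,"wx":0,"wy":0,"wz":0}]' | grep force
python3 -c "
from h import *
st()"
python3 -m creep '[{"tx":-0.0003,"ty":-0.001,"tz":-0.0017,"wx":0,"wy":0,"wz":0},{"tx":-0.0003,"ty":-0.001,"tz":-0.0017,"wx":0,"wy":0,"wz":0}]' | grep force
python3 -c "
from h import *
st()"
python3 -m creep '[{"tx":-0.0003,"ty":-0.001,"tz":-0.0017,"wx":0,"wy":0,"wz":0},{"tx":-0.0003,"ty":-0.001,"tz":-0.0017,"wx":0,"wy":0,"wz":0}]' | grep force
python3 - <<'E'
from h import *
st()
d=shot('wrist');cv2.imwrite('pics/h2.png',cv2.resize(d['image'][120:340,200:460],None,fx=3,fy=3,interpolation=2)[:600,:800])
E
```

```text
wrist_force: [-0.0, -0.0, -2.2]
t 10.97 tcp in spindle mm [ 0.2  0.2 48.9] tilt deg [-8.00e-02  1.00e-02 -5.73e+01] yaw 87.2 F [-1.1 -0.  -1.9] w 0.615 q [ 0.26  0.4   1.86 -0.48  1.2   0.82]
wrist_force: [0.1, -1.1, -2.3]
t 11.13 tcp in spindle mm [ 0.3  0.1 47.9] tilt deg [-8.00e-02  1.00e-02 -5.73e+01] yaw 87.2 F [-0.2  0.4 -2.5] w 0.621 q [ 0.26  0.4   1.87 -0.48  1.2   0.82]
wrist_force: [-0.2, 0.6, -0.7]
t 11.3 tcp in spindle mm [ 0.2  0.2 47.1] tilt deg [-9.00e-02  2.00e-02 -5.73e+01] yaw 87.2 F [-0.8 -0.3 -0.3] w 0.62 q [ 0.25  0.4   1.87 -0.49  1.19  0.82]
```

View pics/h2.png

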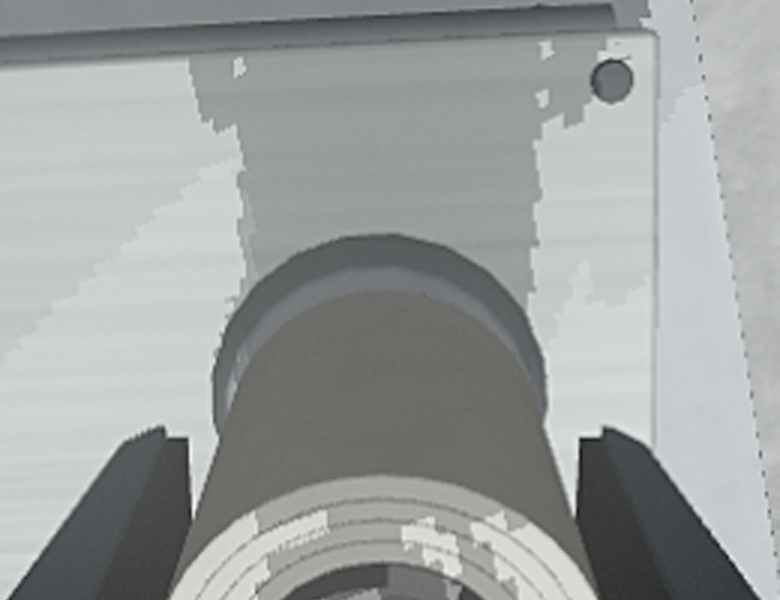

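```bash
for i in 1; do python3 -m creep '[{"tx":-0.0001,"ty":-0.0005,"tz":-0.0009,"wx":0,"wy":0,"wz":0},{"tx":-0.0001,"ty":-0.0005,"tz":-0.0009,"wx":0,"wy":0,"wz":0}]' | grep force;done
python3 -c "
from h import *
st()"
python3 -m creep '[{"tx":-0.0001,"ty":-0.0005,"tz":-0.0009,"wx":0,"wy":0,"wz":0},{"tx":-0.0001,"ty":-0.0005,"tz":-0.0009,"wx":0,"wy":0,"wz":0}]' | grep force
python3 -c "
from h import *
st()"
```

```text
wrist_force: [-0.2, 2.2, 2.7]
t 11.52 tcp in spindle mm [ 0.2  0.2 47.1] tilt deg [-1.10e-01  3.00e-02 -5.73e+01] yaw 87.2 F [-0.4 -0.8  3.4] w 0.619 q [ 0.25  0.4   1.87 -0.49  1.19  0.82]
wrist_force: [-0.7, 6.0, 5.8]
t 11.68 tcp in spindle mm [ 0.1  0.3 47. ] tilt deg [-1.30e-01  4.00e-02 -5.73e+01] yaw 87.2 F [-2.  -2.3  7.8] w 0.618 q [ 0.25  0.4   1.87 -0.49  1.19  0.82]
```

```bash
cat >> h.py <<'E'
def tq():
    s=st();print('torque sp',np.round(RS.T@s['wrist_torque'],2))
E
python3 -c "
from h import *
tq()"
python3 -m creep '[{"tx":0,"ty":0,"tz":0,"wx":0.0029,"wy":0.0107,"wz":0.0192},{"tx":0,"ty":0,"tz":0,"wx":0.0057,"wy":0.0215,"wz":0.0385},{"tx":0,"ty":0,"tz":0,"wx":0.0057,"wy":0.0215,"wz":0.0385}]' | grep force
python3 -c "
from h import *
tq()"
python3 -m creep '[{"tx":0,"ty":0,"tz":0,"wx":0.0029,"wy":0.0107,"wz":0.0192},{"tx":0,"ty":0,"tz":0,"wx":0.0029,"wy":0.0107,"wz":0.0192}]' | grep force
python3 -c "
from h import *
tq()"
```

```text
t 11.68 tcp in spindle mm [ 0.1  0.3 47. ] tilt deg [-1.30e-01  4.00e-02 -5.73e+01] yaw 87.2 F [-2.  -2.3  7.8] w 0.618 q [ 0.25  0.4   1.87 -0.49  1.19  0.82]
torque sp [-0.64  0.37  0.11]
wrist_force: [-1.2, 5.7, 6.3]
t 11.93 tcp in spindle mm [ 0.1  0.2 47. ] tilt deg [-1.40e-01  2.00e-02 -5.73e+01] yaw 95.3 F [-1.3 -2.6  8. ] w 0.618 q [ 0.25  0.4   1.87 -0.49  1.19  0.68]
torque sp [-0.68  0.47  0.12]
wrist_force: [-2.5, 6.8, 6.6]
t 12.1 tcp in spindle mm [-0.2 -0.3 47. ] tilt deg [-1.80e-01 -5.00e-02 -5.73e+01] yaw 99.3 F [-1.8 -4.1  8.7] w 0.619 q [ 0.25  0.4   1.87 -0.48  1.19  0.61]
torque sp [-0.99  0.58 -0.02]
```

```bash
python3 -m creep '[{"tx":0,"ty":0,"tz":0,"wx":0.0029,"wy":0.0107,"wz":0.0192},{"tx":0,"ty":0,"tz":0,"wx":0.0029,"wy":0.0107,"wz":0.0192}]' | grep force
python3 -c "
from h import *
tq()"
python3 -m creep '[{"tx":0,"ty":0,"tz":0,"wx":0.0029,"wy":0.0107,"wz":0.0192},{"tx":0,"ty":0,"tz":0,"wx":0.0029,"wy":0.0107,"wz":0.0192}]' | grep force
python3 - <<'E'
from h import *
tq()
d=shot('wrist');cv2.imwrite('pics/h3.png',cv2.resize(d['image'][120:340,200:460],None,fx=3,fy=3,interpolation=2)[:600,:800])
d=shot('scene')
a=overlay(d,[circ(S0,RS,.028,z) for z in(.006,.086)]+[circ(S0,RS,.0225,0)],(330,210,110,120),5,'pics/h4.png')
b=overlay(d,[],(330,210,110,120),5,'pics/h5.png');cv2.imwrite('pics/h4.png',cv2.resize(np.hstack([a,b]),None,fx=.72,fy=.72))
E
```

```text
wrist_force: [-3.3, 6.7, 6.8]
t 12.27 tcp in spindle mm [-0.2 -0.5 47. ] tilt deg [ -0.19  -0.09 -57.3 ] yaw 103.2 F [-1.5 -5.   8.7] w 0.62 q [ 0.25  0.4   1.87 -0.48  1.19  0.54]
torque sp [-1.04  0.57 -0.33]
wrist_force: [-2.5, 7.5, 5.9]
t 12.43 tcp in spindle mm [-0.2 -0.6 47. ] tilt deg [ -0.2   -0.11 -57.3 ] yaw 107.2 F [-2.8 -4.3  8.4] w 0.62 q [ 0.25  0.4   1.87 -0.48  1.19  0.47]
torque sp [-1.06  0.58 -0.4 ]
```

View pics/h3.png

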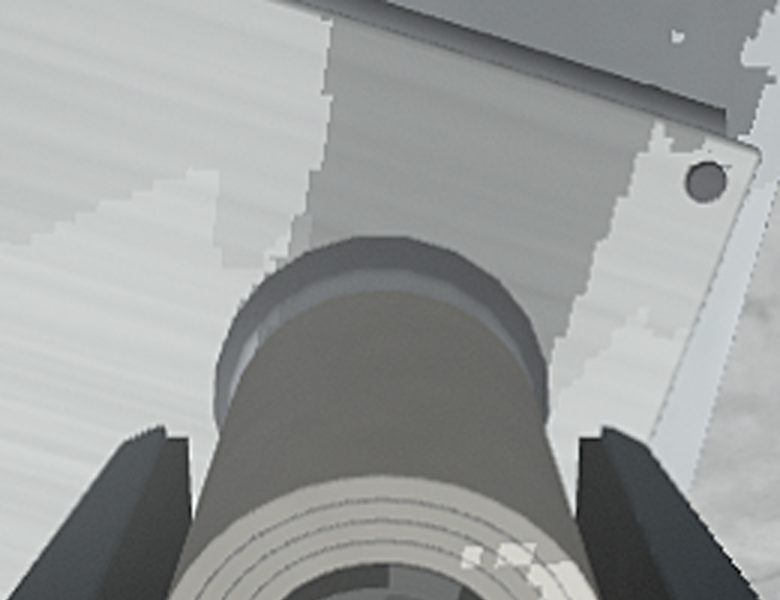

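View pics/h4.png

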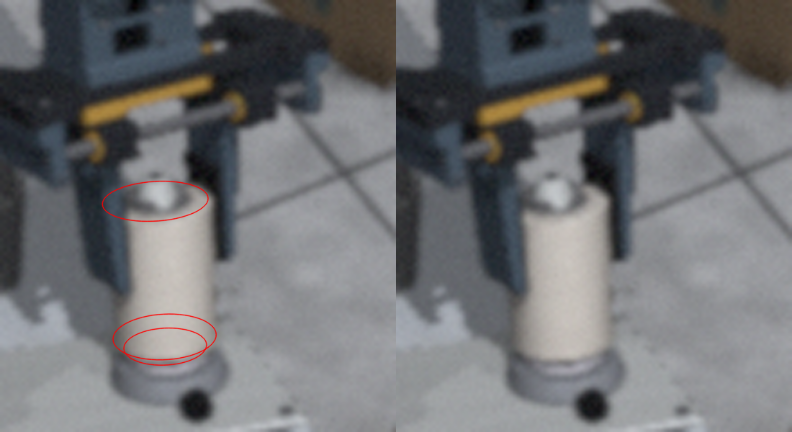

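```bash
python3 -m creep '[{"tx":0,"ty":0,"tz":0,"wx":-0.0029,"wy":-0.0107,"wz":-0.0192},{"tx":0,"ty":0,"tz":0,"wx":-0.0057,"wy":-0.0215,"wz":-0.0385},{"tx":0.0002,"ty":0.0009,"tz":0.0017,"wx":-0.0057,"wy":-0.0215,"wz":-0.0385},{"tx":0.0002,"ty":0.0009,"tz":0.0017,"wx":-0.0057,"wy":-0.0215,"wz":-0.0385}]' | grep force
python3 -c "
from h import *
tq()"
python3 -m creep '[{"tx":0,"ty":0,"tz":0,"wx":0,"wy":0,"wz":0},{"tx":0,"ty":0,"tz":0,"wx":0,"wy":0,"wz":0},{"tx":0,"ty":0,"tz":0,"wx":0,"wy":0,"wz":0},{"tx":0,"ty":0,"tz":0,"wx":0,"wy":0,"wz":0},{"tx":0,"ty":0,"tz":0,"wx":0,"wy":0,"wz":0},{"tx":0,"ty":0,"tz":0,"wx":0,"wy":0,"wz":0},{"tx":0,"ty":0,"tz":0,"wx":0,"wy":0,"wz":0}]' 0.15
python3 - <<'E'
from h import *
tq()
d=shot('wrist');cv2.imwrite('pics/r1.png',d['image'])
E
```

```text
wrist_force: [0.0, 3.1, 1.9]
t 12.87 tcp in spindle mm [ 0.2  0.1 47.1] tilt deg [ -0.11   0.   -57.3 ] yaw 99.3 F [-1.6 -0.8  3.1] w 0.617 q [ 0.25  0.4   1.87 -0.49  1.19  0.61]
torque sp [-0.29  0.39  0.01]
time: 13.45
ee_pos: [0.4708, -0.0164, 0.1078]
tool_rot: [[0.066, 0.989, -0.129], [0.868, -0.121, -0.482], [-0.492, -0.08, -0.867]]
wrist_force: [-0.9, 0.3, -0.0]
gripper_width: 0.855
t 13.45 tcp in spindle mm [ 0.3  0.2 46.9] tilt deg [-1.00e-01 -1.00e-02 -5.73e+01] yaw 99.2 F [-0.  -0.9  0. ] w 0.855 q [ 0.25  0.4   1.87 -0.49  1.19  0.61]
torque sp [-0.08  0.2   0.01]
```

View pics/r1.png

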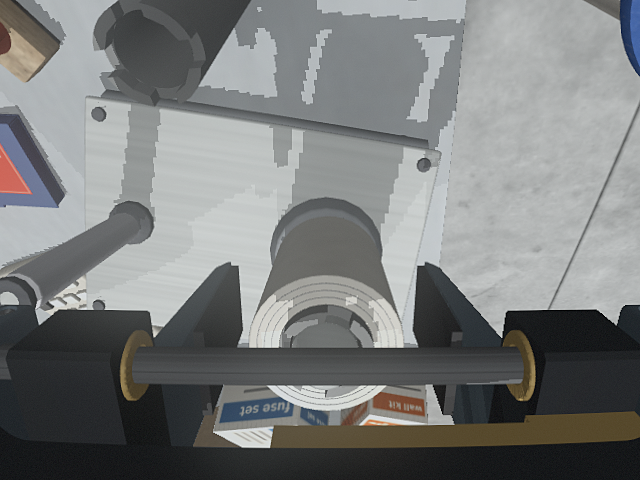

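```bash
python3 -m creep '[{"tx":0.0026,"ty":0.0097,"tz":0.0173,"wx":0,"wy":0,"wz":0},{"tx":0.0062,"ty":0.0232,"tz":0.0416,"wx":0,"wy":0,"wz":0},{"tx":0.0114,"ty":0.0425,"tz":0.0762,"wx":0,"wy":0,"wz":0},{"tx":0.0165,"ty":0.0618,"tz":0.1108,"wx":0,"wy":0,"wz":0},{"tx":0.0217,"ty":0.0811,"tz":0.1455,"wx":0,"wy":0,"wz":0},{"tx":0.0284,"ty":0.1063,"tz":0.1905,"wx":0,"wy":0,"wz":0},{"tx":0.0387,"ty":0.145,"tz":0.26,"wx":0,"wy":0,"wz":0},{"tx":0.0387,"ty":0.145,"tz":0.26,"wx":0,"wy":0,"wz":0},{"tx":0.0387,"ty":0.145,"tz":0.26,"wx":0,"wy":0,"wz":0}]' 0
python3 - <<'E'
from h import *
tq()
d=shot('wrist');ims=[]
for z0 in (0,.005):
    L=[circ(S0,RS,.028,.006+z0),circ(S0,RS,.028,.086+z0),circ(S0,RS,.017,.092+z0)]
    ims.append(overlay(d,L,(270,140,100,120),4,f'pics/x.png'))
cv2.imwrite('pics/r2.png',np.hstack(ims))
for t in ['label_roll','spindle_tip','hub_face']: print(t,[(np.round(RS.T@(np.array(r['location'])-S0)*1e3,1),round(r['conf'],2)) for r in spot_point('wrist',t)[:2]])
for c in('scene','top'):
    d=shot(c);
    for t in ['label_roll','spindle_tip','spent_core','pump_bottle','brown_tape']: print(c,t,[(np.round(r['location'],3),np.round(RS.T@(np.array(r['location'])-S0)*1e3,1),round(r['conf'],2)) for r in spot_point(c,t)[:1]])
    if c=='scene': cv2.imwrite('pics/r3.png',cv2.resize(d['image'][210:330,330:440],None,fx=5,fy=5,interpolation=2))
E
```

```text
time: 14.25
ee_pos: [0.4914, 0.0575, 0.2398]
tool_rot: [[0.067, 0.99, -0.124], [0.869, -0.119, -0.48], [-0.49, -0.075, -0.868]]
wrist_force: [-0.4, -0.3, -0.9]
gripper_width: 1.002
t 14.25 tcp in spindle mm [-1.000e-01  1.000e+00  1.996e+02] tilt deg [ -0.28   0.24 -57.3 ] yaw 99.2 F [-0.1 -0.3 -1. ] w 1.002 q [ 0.37  0.33  1.59 -0.41  1.54  0.55]
torque sp [-0.01  0.17 -0.  ]
label_roll [(array([ 0.5, -1.4, 46.5]), 0.66)]
spindle_tip [(array([  1.9,  -0.5, 104.1]), 0.77)]
hub_face []
scene label_roll [(array([ 0.472, -0.016,  0.109]), array([ 0.6,  1.8, 48.3]), 0.93)]
scene spindle_tip [(array([0.477, 0.009, 0.155]), array([  0.8,  -0.4, 100.7]), 0.45)]
scene spent_core [(array([0.424, 0.09 , 0.048]), array([-107.7,  -72.9,   40.6]), 0.83)]
scene pump_bottle [(array([0.499, 0.37 , 0.002]), array([-382.4,  -72.6,  145.9]), 0.64)]
scene brown_tape [(array([0.262, 0.348, 0.004]), array([-309.9, -295.1,  106.1]), 0.64)]
top label_roll [(array([ 0.468, -0.016,  0.108]), array([ 0.1, -2.8, 46.7]), 0.63)]
top spindle_tip [(array([0.477, 0.004, 0.153]), array([ 4.5,  0.8, 97.2]), 0.58)]
top spent_core []
top pump_bottle [(array([0.5  , 0.368, 0.001]), array([-381.7,  -70.4,  143.7]), 0.85)]
top brown_tape [(array([ 0.262,  0.346, -0.005]), array([-313.1, -295.6,   97.3]), 0.89)]
```

View pics/r2.png

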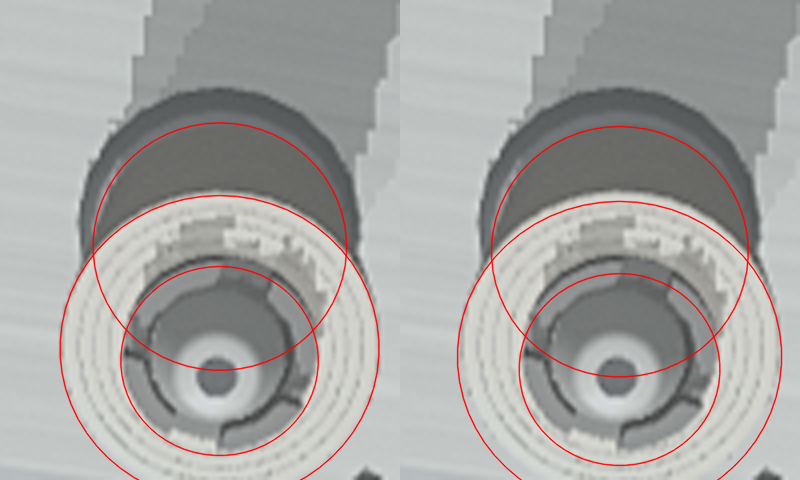

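View pics/r3.png

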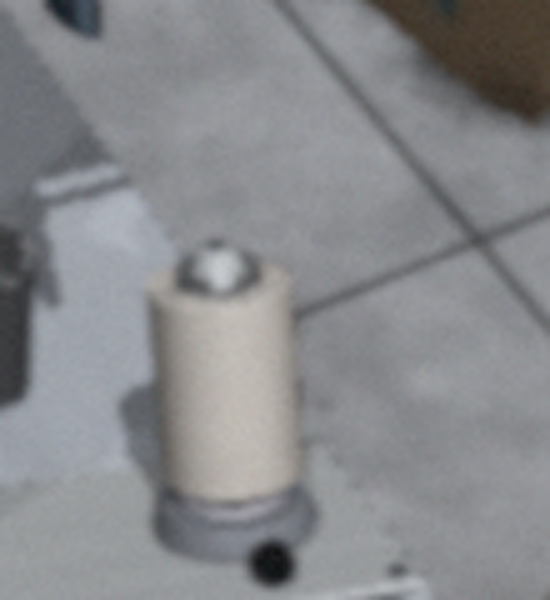

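Run:
```python
from h import *
tq();d=shot('wrist')
for z in (.095,.1): print(z,(proj(d,S0+RS[:,2]*z,d['T'])[0]-[270,140])*4+1.5)
L=[circ(S0,RS,.028,.086),circ(S0,RS,.017,.092),circ(S0,RS,.012,.088),circ(S0,RS,.006,.1)]
overlay(d,L,(280,180,80,80),7,'pics/r4.png')
```

```text
t 15.05 tcp in spindle mm [3.000e-01 1.000e-01 1.971e+02] tilt deg [-1.00e-01 -1.00e-02 -5.73e+01] yaw 99.2 F [ 0.5 -0.1 -0.2] w 1.0 q [ 0.37  0.33  1.6  -0.42  1.54  0.55]
torque sp [-0.03  0.23 -0.01]
0.095 [227.23165712 368.65474857]
0.1 [227.20308295 377.603178  ]
```

View pics/r4.png

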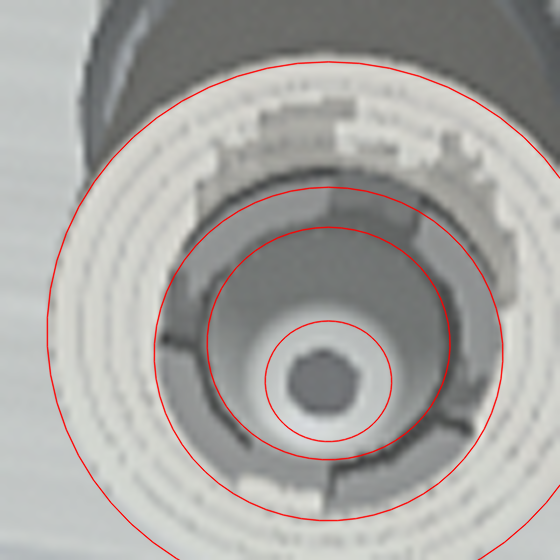

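```bash
python3 -c "
from h import *
print(job.hand_in()); tq()"
```

```text
the job is handed in; nothing more can be done
None
the job is handed in; nothing more can be done
```

The roll is on the spindle with its core seated on the hub and the dogs in its notches. I let go, drew the gripper about 150 mm back along the spindle, and handed the job in at about 15 s. The hand-in itself gives no verdict.

I gripped the roll across the paper and tilted it to match the spindle. I also turned it about 7° so that its notches lined up with the dog seen by the wrist camera, then slid it down in short steps.

**What the checks showed:**
- **Height:** The core met the hub at the height expected for home (47.0 mm measured, 47 mm predicted), with a press of about 8 N. It had not stopped 5 mm short on the dogs.
- **Dogs engaged:** A 20° trial turn raised the torque to about 0.4 N m with no change in height, which fits the dogs being in the notches. I turned back 8° to take off that load before letting go. The brake hub may have turned slightly.
- **Final picture:** Roll and spindle tip both fit the home position, not the one 5 mm higher. The network detections put the roll's centre at 46.5, 46.7 and 48.3 mm along the spindle, against 46 mm for home. Only the scene camera's 48.3 mm is more than 1 mm off, and those detections are good to about 4 mm.
- **Sideways position:** The detections disagreed by up to 3 mm, within their 4 mm accuracy. The picture showed about a 1 mm shift, which fits the play in the bore.
- **Bystanders:** In the final scene-camera picture, the spent core, pump bottle and brown tape were within a few mm of where they started. The top camera did not detect the spent core in its last picture.

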